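# Close and latch the guard gate of the test cell

## Robot

A 6-joint arm with a two-finger parallel gripper is mounted at the origin on a cart in front of the work surface, level with it; the furniture and walls round the work are solid. World frame = base frame: x ahead of the robot, y to its left, z up, the work surface at z = 0. Lengths are in m, angles in rad, forces in N, time in s.
With the tool pointing down it reaches from about 0.35 to 0.975 m from the base axis. Payload 4.9 kg.
Tool frame: the origin (TCP) lies on the centre line of the jaws, within the pads' length; the fingertips stand ahead of it and the grasp point (between the pads) is the TCP (manip.tip_extent is the z of the fingertips in the tool frame, in m); z points along the fingers, y is the line along which they close (so a half turn about z gives the same grasp; the last joint's range is limited). The gripper opens to 85 mm and grips with 20 to 120 N. Pads are 22 mm wide; open, the fingers measure 114 mm over their backs; the gripper's body (76 mm by 85 mm) begins 54 mm behind the grasp point. The pads swing forward as they close: fully open they stand 13 mm farther back than shut.
Start: joints at [1.149, 0.053, 1.613, -0, 1.476, -0.119], TCP at [0.186, 0.597, 0.25] pointing down, gripper open.
Joint ranges: [-3.01, 3.01], [-1.01, 2.22], [0.06, 2.58], [-1.02, 4.17], [0.09, 2.62], [-3.14, 3.14]. Speed limits (rad/s): [2.57, 2.57, 3.14, 3.14, 3.14, 3.14].

## Interface

Orientations are given as a unit quaternion [w, x, y, z].
In Python, from plant import manip gives the robot as it stands. The module is installed in compiled form; this text tells all that it offers.
- The arm moves only by the shell command python3 -m crank 'ROWS'. ROWS is a JSON list of rows, 1 to 5 of them, each of 7 numbers: the opening from 0.0 (shut) to 1.0 (fully open), then dx, dy, dz in m, then a rotation vector rx, ry, rz in rad; each row shifts and turns the commanded pose from where the row before left it, along the tool's axes as they then stand; what a row does not reach is not made up. A row lasts 1/8 s, in which the tool goes at most 0.0625 m and 0.188 rad, less where a joint would pass 70% of its speed; a pose out of reach is approached as far as the arm can. The fingers move at their own pace and stop on an object; the grip force is fixed at half the most. Time passes only in rows, so rows that do not move let the fingers close. It prints the time, the measured TCP pose, the force, the opening and the grip force at its end.
- manip.state(): the state, without advancing time (a new reading comes with each control period).
- manip.grab_frame(name): name is "side" or "top"; returns (picture, depth): 480x640x3 uint8, red, green, blue; 480x640 float32, m along the optical axis (not along the pixel's ray), 0 where there is no reading.
- manip.camera_params(name): a dict with "intrinsics" (3x3 intrinsics, pixels), "xyz" and "orientation" of the camera in the world. Camera axes: x right, y down, z forward; pixel columns grow to the right and rows downward; lengths in m; the calibration is good to about 2 mm. A picture is of the moment at which its call begins. camera_params takes no time and is no camera call.
- manip.job_done(): hands the job in; it is judged then, once.
Trained networks look in the newest picture that a camera, given by its name, has taken for a name from the list of things; names that differ only in an ending like _2 or _b are one class to them, and where a whole thing is asked for, a point or a joint stands for the part that bears it (a point fixed in the world has none). Each returns a list of dicts, best first, with "conf" (0 to 1); they miss things now and then, are a little off and sometimes report something else, mostly with a low value. They report only what shows in the picture. A call takes as long as a camera call.
- manip.look_for(camera, query): "extent" ([left, top, right, bottom] in pixels, round what is visible of it).
- manip.outline_of(camera, query): "region" (480x640 bool, what is visible of it) and "extent" ([left, top, right, bottom] in pixels, round what is visible of it).
- manip.mark_of(camera, query): "centre" ([row, column] in pixels: a listed point, or the origin of a listed thing).
The state is a dict: "time": time; "joint_pos": joint angles; "joint_vel": joint speeds; "joint_efforts": joint torques, N m; "tool_pos": TCP position; "tool_rot": TCP orientation; "contact_force": force on the tool from outside, world axes, zero at the start; "ft_torque": the same for the moment, N m; "gripper_width": opening from 0.0 (shut) to 1.0 (fully open); "grasp_force": force on a finger pad.
Only numpy, scipy, OpenCV 4.12 (cv2) and the standard library are available. Lean on these libraries where they do the work, as an engineer would, in place of code of your own. Each camera call takes 0.05 s, during which the arm holds its last target. There are 200 camera calls.

## Task

The guard gate of the little clear-sided test cell stands ajar. Lift its drop bar by the red handle, swing the gate shut with the bar held above the keeper's lip, press it home by feel against the rubber buffer and, still pressing, lower the bar behind the lip so that the gate stays latched when you let go. Pressing home takes some 17 N on the handle: do not exceed about 20 N, and leave the piece under test and the things beside the cell where they are.

Things in the scene. Friction and masses are not known exactly. Their poses are not given: they have to be found in the camera images.
- cell: Low test cell, clear panes in aluminium profile, 290 wide x 110 deep x 139 mm high, open above, fixed; 4 mm rubber mat inside. Origin on the bench in the middle of the gate opening; x points into the cell, y along the opening to the hinge side. Hinge line at (0, 0.120). Blue keeper post, 112 mm high, at (0, -0.132).
- lip_nominal (a point): Nominal middle of the top back edge of the keeper's lip: upright dark steel, 20 mm wide, 6 mm thick, top at z = 0.120, above a ledge at z = 0.096. Axes as the cell. The real keeper post (lip and buffer together) is bolted up to 18 mm nearer or farther along the cell's x than this; that is not measured, so where the gate comes home must be felt.
- buffer_nominal (a point): Nominal centre of the front face of the rubber buffer, 16 mm across, on the front of the keeper post; shifts with it. Sprung, 3.5 N per mm. A steel tab on the gate meets it 252 mm from the hinge line, about where the bar meets the lip. The bar drops free at 12 to 15 N on the buffer (16 to 20 N pushed at the handle); over 16.5 N is too hard. It throws the gate open if let go too soon.
- gate (a joint): Gate angle about its upright hinge, rad: 0 = in line with the opening (latched within 0.08 of this, by the keeper's setting), grows as the free end swings out to the cell's -x. Yellow frame, clear pane, 220 mm long from the hinge line, z 14 to 132 mm, 16 mm thick. Stays where left (friction 0.08 N m). Latched, the buffer holds the bar against the lip with about 11 N.
- bar (a joint): Drop bar's angle on the gate, rad: 0 = level on its rest peg (at the start and when latched), grows as the free end is lifted, stop at 0.40. Clears the lip from 0.13; 0.2 to 0.25 is comfortable. Falls by gravity. Steel, 14 mm high, 8 mm thick, 0.2 kg, free end 215 mm from the pivot.
- bar_pivot (a point): The bar's pivot, in the bar's centre plane, 15 mm in front of the gate's centre plane, 50 mm along the gate from the hinge line, z = 0.105. The bar turns about the gate's normal. Axes as gate_hinge.
- bar_handle (a point): Grip point on the axis of the red handle, a rod 12 mm thick, 54 mm long with an 18 mm black end cap, square out of the bar's front; 35 mm in front of the bar's centre plane (50 mm from the gate's), 140 mm from the bar's pivot, 190 mm along the gate from the hinge line, z = 0.105 with the bar down. x along the rod into the gate, y along the bar to the hinge. Pinch from above, closing along the bar.
- gate_hinge (a point): Point on the gate's upright hinge line at z = 0.105. Its axes turn with the gate: x square to the gate, into the cell when shut; y from the free end towards the hinge; z up.
- multimeter: Green and black multimeter lying beside the cell on the hinge side, 150 x 70 x 38 mm, origin at the centre of its underside; to be left alone.
- glue_bottle: White glue bottle with red tip standing beside the keeper post, 36 mm across, 99 mm high, origin at the centre of its underside; to be left alone.
- thermostat: Small white thermostat with two brass tabs, the piece under test, 25 x 50 x 28 mm, lying on the mat in the cell; to be left alone.
- insulator: White ceramic insulator, 20 mm across, 22 mm high, on the mat in the cell; to be left alone.
- bar_tip (a point): Middle of the bar's free end, 215 mm from the pivot; axes as bar_handle.

How it is judged:
On the way, in this order (a step that is already met when the one before it is completed fails the run):
1. the bar is lifted while it is still in front of the keeper's lip (value of joint bar above 0.1 rad and x of bar_tip in the frame of keeper below -0.024 m), for 0.05 s.
2. the gate is swung until the raised bar is behind the lip (value of joint bar above 0.1 rad and x of bar_tip in the frame of keeper above -0.019 m), for 0.05 s.
At the end, for the whole second after the job is handed in: The gate is shut with its bar behind the keeper's lip (the bar's centre plane at its tip at or behind the lip's back face, 4 mm behind it when latched) and down (bar angle under 0.04 rad), both at rest (x of bar_tip in the frame of keeper above -0.019 m and value of joint bar below 0.04 rad and velocity of joint gate below 0.02 rad/s and velocity of joint bar below 0.05 rad/s); the robot touches nothing.
It fails at once if the rubber buffer is pressed or struck with more than 16.5 N (contact force between gate and buffer above 16.5 N).
It fails at once if the multimeter, glue bottle, thermostat or insulator is moved by more than 20 mm, or the bottle is tipped (distance of any of multimeter, glue_bottle, thermostat, insulator from where it was at the start of the episode above 0.02 m or angle between glue_bottle's own z axis and vertical above 0.5 rad).
It also fails if it takes over 67 s, if anything falls off the work surface, if the arm or the gripper's body presses on something with over 40 N, if the wrist force passes 120 N, or if a joint passes its speed limit or range.

## Working session

There is one attempt and no reset: what is moved stays moved. The work goes in short steps, Python scripts to look and compute and a shell command to move; the robot and the scene stay as the last step left them, time stands still between calls to the robot, and variables do not carry over. Pictures are saved under pics/ and viewed, at most 10 in all, crops included, and the job is handed in when it is done.

```bash
mkdir -p pics; cat > h.py <<'E'
import numpy as np, cv2
from plant import manip
from scipy.spatial.transform import Rotation as R
def rot(q): return R.from_quat([q[1],q[2],q[3],q[0]]).as_matrix()
def back(cam,row,col,d):
    p=manip.camera_params(cam);K=np.array(p["intrinsics"])
    return rot(p["orientation"])@(np.linalg.inv(K)@[col*d,row*d,d])+p["xyz"]
def onz(cam,row,col,z):
    p=manip.camera_params(cam);K=np.array(p["intrinsics"])
    v=rot(p["orientation"])@(np.linalg.inv(K)@[col,row,1]);o=np.array(p["xyz"])
    return o+v*(z-o[2])/v[2]
E
python3 - <<'E'
from h import *
np.set_printoptions(precision=4,suppress=True)
s=manip.state();print(s["tool_pos"],s["tool_rot"],s["contact_force"],manip.tip_extent)
for c in("top","side"):
    im,d=manip.grab_frame(c);cv2.imwrite(f"pics/{c}0.png",im[:,:,::-1]);print(c,manip.camera_params(c))
    np.save(f"{c}d.npy",d)
    for n,z in(("cell",0),("lip_nominal",.12),("buffer_nominal",.1),("bar_pivot",.105),("bar_handle",.105),("gate_hinge",.105),("bar_tip",.105),("glue_bottle",0),("multimeter",0)):
        for r in manip.mark_of(c,n)[:1]:
            a,b=r["centre"];print(c,n,round(r["conf"],2),np.round([a,b]),onz(c,a,b,z))
E
```

```text
[0.1861 0.596  0.2491] [-0.0003  0.1508  0.9886 -0.001 ] [-0.1793 -0.4928 -0.6267] 0.019
top {'intrinsics': array([[555.3404,   0.    , 313.3522],
       [  0.    , 555.3404, 237.9873],
       [  0.    ,   0.    ,   1.    ]]), 'xyz': array([0.4761, 0.0492, 1.0655]), 'orientation': array([ 0.0614, -0.701 ,  0.7083, -0.0563])}
top cell 0.91 [262. 367.] [ 0.6071 -0.0472  0.    ]
top bar_pivot 0.65 [273. 327.] [0.5755 0.0318 0.105 ]
top bar_handle 0.62 [328. 394.] [ 0.4797 -0.0798  0.105 ]
top gate_hinge 0.95 [252. 307.] [0.6127 0.0669 0.105 ]
top bar_tip 0.72 [330. 441.] [ 0.4769 -0.1607  0.105 ]
top glue_bottle 0.7 [258. 476.] [ 0.6126 -0.2583  0.    ]
top multimeter 0.91 [263. 252.] [0.6071 0.1759 0.    ]
side {'intrinsics': array([[475.342 ,   0.    , 320.0681],
       [  0.    , 475.342 , 242.407 ],
       [  0.    ,   0.    ,   1.    ]]), 'xyz': array([0.6853, 0.6596, 0.6723]), 'orientation': array([-0.0222,  0.0522,  0.9149, -0.3997])}
side cell 0.67 [247. 319.] [ 0.6069 -0.0484  0.    ]
side bar_pivot 0.92 [233. 342.] [0.5741 0.0318 0.105 ]
side bar_handle 0.71 [195. 378.] [ 0.4873 -0.0725  0.105 ]
side gate_hinge 0.62 [248. 322.] [0.6155 0.0666 0.105 ]
side bar_tip 0.93 [172. 374.] [ 0.4799 -0.1518  0.105 ]
side glue_bottle 0.67 [185. 306.] [ 0.6133 -0.2653  0.    ]
side multimeter 0.67 [334. 332.] [0.6103 0.1721 0.    ]
```

View pics/top0.png

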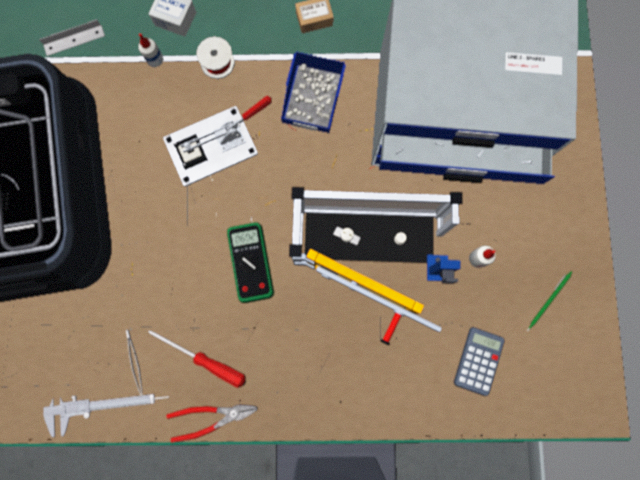

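View pics/side0.png

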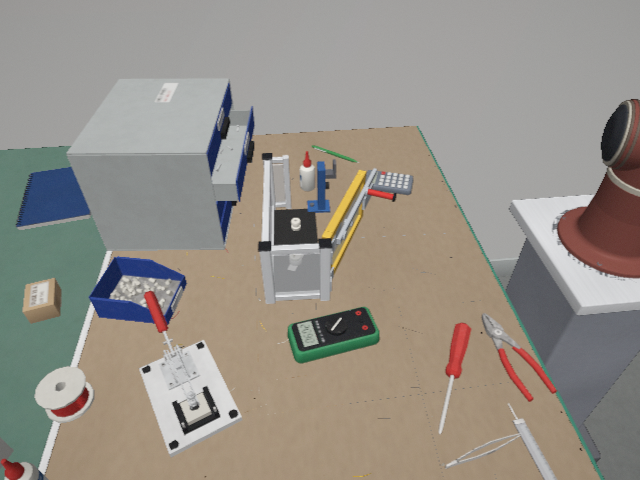

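The top picture shows the keeper (blue) at about (440,268) with its dark lip at about (449,277). The gate (yellow) runs from (310,255) to (422,308), with the red handle at (393,325). The marks agree with each other. I'll refine the gate angle, cell yaw and lip from depth.

```bash
python3 - <<'E'
from h import *
np.set_printoptions(precision=4,suppress=True)
d=np.load("topd.npy");im=cv2.imread("pics/top0.png")
p=manip.camera_params("top");K=np.array(p["intrinsics"])
v,u=np.mgrid[:480,:640]
P=np.stack([(u-K[0,2])/K[0,0]*d,(v-K[1,2])/K[1,1]*d,d],-1)@rot(p["orientation"]).T+p["xyz"]
hsv=cv2.cvtColor(im,cv2.COLOR_BGR2HSV).astype(int);h,s,val=[hsv[...,i] for i in range(3)]
def fit(m,n):
    q=P[m];c=np.median(q,0);w=np.linalg.svd(q[:,:2]-q[:,:2].mean(0))[2][0];w*=np.sign(w[1])
    print(n,len(q),c,"dir",w,"ang",np.arctan2(w[0],w[1]),"ends",q[np.argmin(q[:,1])],q[np.argmax(q[:,1])])
box=(u>285)&(u<470)&(v>180)&(v<345)
fit(box&(h>18)&(h<32)&(s>150)&(P[...,2]>.12)&(P[...,2]<.145),"gate")
fit(box&(h<8)&(s>150)&(v>300)&(u<410),"handle")
fit(box&(v<205)&(P[...,2]>.13)&(P[...,2]<.148)&(s<60)&(val>150),"back")
fit(box&(v<260)&(u>308)&(u<430)&(P[...,2]<.02)&(val<60),"mat")
k=(u>422)&(u<462)&(v>248)&(v<290)
fit(k&(h>100)&(h<125)&(s>120)&(P[...,2]>.09),"blue")
fit(k&(s<110)&(val<140)&(P[...,2]>.112)&(P[...,2]<.128),"lip")
b=im[235:300,410:475];cv2.imwrite("pics/k.png",cv2.resize(b,(585,585),interpolation=cv2.INTER_CUBIC))
E
```

```text
gate 1237 [ 0.559  -0.0313  0.1302] dir [0.4578 0.889 ] ang 0.47553419998569824 ends [ 0.5148 -0.1276  0.1257] [0.6015 0.0664 0.1255]
handle 208 [ 0.4806 -0.0758  0.1078] dir [-0.7837  0.6211] ang -0.9006097903033019 ends [ 0.499  -0.0913  0.1067] [0.4761 0.0492 1.0655]
back 812 [ 0.7062 -0.0467  0.1317] dir [0.0305 0.9995] ang 0.030519364466327963 ends [ 0.6896 -0.1904  0.1326] [0.695  0.088  0.1306]
mat 4671 [ 0.6566 -0.0572  0.0024] dir [0.0538 0.9986] ang 0.0538395625541167 ends [ 0.693  -0.1708 -0.0024] [0.6396 0.0646 0.0011]
blue 208 [ 0.5881 -0.1767  0.1096] dir [-0.4228  0.9062] ang -0.43656371291637974 ends [ 0.5888 -0.1963  0.1081] [0.4761 0.0492 1.0655]
lip 50 [ 0.5619 -0.18    0.1181] dir [-0.5754  0.8178] ang -0.6131447329017975 ends [ 0.5934 -0.1971  0.1128] [ 0.5604 -0.1701  0.1182]
```

View pics/k.png

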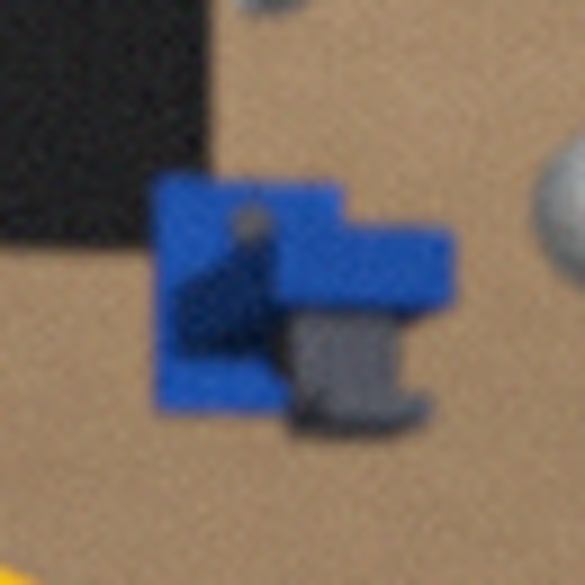

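Gate yaw is 0.476, cell yaw about 0.04, and the handle is near (0.480,-0.0765). The lip sits at x≈0.562, so the keeper is shifted outwards and home should come after roughly 0.33 rad of swing. Moving above the handle now.

```bash
python3 -m crank '[[0.7,0,0,0,0,0,0.173],[0.7,-0.0474,-0.0386,0,0,0,0],[0.7,-0.0474,-0.0386,0,0,0,0],[0.7,-0.0474,-0.0386,0,0,0,0],[0.7,-0.0474,-0.0386,0,0,0,0]]'; python3 -m crank '[[0.7,-0.0474,-0.0386,0,0,0,0],[0.7,-0.0474,-0.0386,0,0,0,0],[0.7,-0.0474,-0.0386,0,0,0,0],[0.7,-0.0474,-0.0386,0,0,0,0],[0.7,-0.0474,-0.0386,0,0,0,0]]'; python3 -m crank '[[0.7,-0.0474,-0.0386,0,0,0,0],[0.7,-0.0474,-0.0386,0,0,0,0],[0.7,-0.0474,-0.0386,0,0,0,0],[0.7,0,0,0,0,0,0],[0.7,0,0,0,0,0,0]]'
cat > st.py <<'E'
from h import *
np.set_printoptions(precision=4,suppress=True)
s=manip.state();M=rot(s["tool_rot"]);print(s["time"],s["tool_pos"],"yaw",np.arctan2(M[0,1],M[1,1]),"Ftool",M.T@s["contact_force"],s["gripper_width"],s["grasp_force"])
print("handle in tool",M.T@(np.array([.480,-.0765,.105])-s["tool_pos"]))
E
python3 st.py
```

```text
time: 1.62
tool_pos: [0.2846, 0.3708, 0.2505]
tool_rot: [0.0, 0.235, 0.972, 0.0]
contact_force: [0.2, 0.2, 1.4]
gripper_width: 0.699
grasp_force: 0.0
time: 2.25
tool_pos: [0.4069, 0.0904, 0.2508]
tool_rot: [0.001, 0.236, 0.972, 0.0]
contact_force: [0.5, 0.2, 0.1]
gripper_width: 0.7
grasp_force: 0.0
time: 2.88
tool_pos: [0.4796, -0.0757, 0.2502]
tool_rot: [-0.0, 0.236, 0.972, 0.0]
contact_force: [0.4, 0.3, -0.2]
gripper_width: 0.7
grasp_force: 0.0
2.875 [ 0.4796 -0.0757  0.2502] yaw 0.47634174677270746 Ftool [-0.2727  0.4396  0.2024] 0.6998922388761625 0.0
handle in tool [-0.0008 -0.0006  0.1452]
```

```bash
python3 -m crank '[[0.7,-0.001,-0.0005,0.04,0,0,0],[0.7,0,0,0.04,0,0,0],[0.7,0,0,0.035,0,0,0],[0.7,0,0,0.03,0,0,0],[0.7,0,0,0,0,0,0]]'; python3 - <<'E'
from h import *
for c,(a,b) in {"top":(240,340),"side":(140,330)}.items():
    im,d=manip.grab_frame(c);cv2.imwrite(f"pics/{c}1.png",im[:,:,::-1])
    x=im[a:a+130,b:b+130,::-1]
    globals()[c]=cv2.resize(x,(390,390),interpolation=cv2.INTER_CUBIC)
cv2.imwrite("pics/g1.png",np.hstack([top,side]))
E
python3 st.py
```

```text
time: 3.5
tool_pos: [0.4782, -0.0745, 0.1028]
tool_rot: [-0.003, 0.235, 0.972, 0.0]
contact_force: [1.0, 0.4, -0.1]
gripper_width: 0.702
grasp_force: 0.0
3.6 [ 0.4808 -0.0758  0.1063] yaw 0.474173734985045 Ftool [ 0.042  -0.0698 -0.5326] 0.7017031856370041 0.0
handle in tool [ 0.0004 -0.001   0.0013]
```

View pics/g1.png

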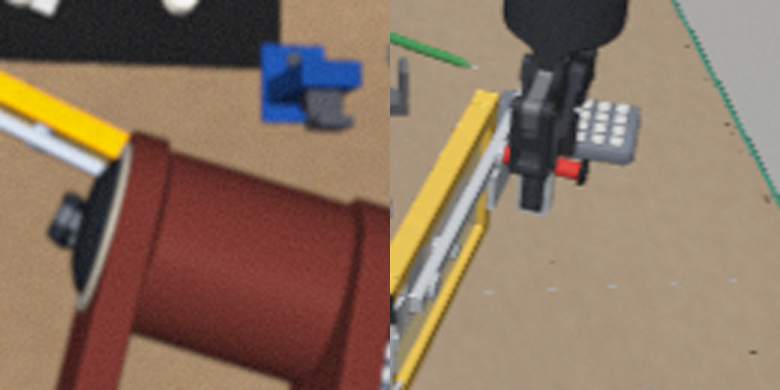

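The side view shows the fingers straddling the red rod at crop (545,165), midway between bar and cap. Closing.

```bash
python3 -m crank '[[0.0,0,0,0,0,0,0],[0.0,0,0,0,0,0,0],[0.0,0,0,0,0,0,0],[0.0,0,0,0,0,0,0],[0.0,0,0,0,0,0,0]]'; python3 st.py
```

```text
time: 4.22
tool_pos: [0.4819, -0.0761, 0.1066]
tool_rot: [0.002, 0.236, 0.972, 0.001]
contact_force: [3.1, 3.6, 2.8]
gripper_width: 0.117
grasp_force: 58.5
4.225 [ 0.4819 -0.0761  0.1066] yaw 0.4761288288567497 Ftool [-1.0841  4.5937 -2.8015] 0.11713714309085466 58.4551727771759
handle in tool [ 0.0016 -0.0012  0.0016]
```

```bash
python3 -m crank '[[0.0,0,0.0003,-0.0065,0,0,0],[0.0,0,0.0005,-0.0065,0,0,0],[0.0,0,0.0008,-0.0065,0,0,0],[0.0,0,0.001,-0.0065,0,0,0],[0.0,0,0.0012,-0.0065,0,0,0]]';python3 -m crank '[[0,0,0,0,0,0,0],[0,0,0,0,0,0,0]]'; python3 st.py
```

```text
time: 4.85
tool_pos: [0.4821, -0.0724, 0.137]
tool_rot: [-0.0, 0.236, 0.972, 0.001]
contact_force: [4.3, 4.9, -7.8]
gripper_width: 0.115
grasp_force: 58.1
time: 5.1
tool_pos: [0.482, -0.0724, 0.1367]
tool_rot: [-0.0, 0.236, 0.972, 0.001]
contact_force: [4.7, 4.3, -5.7]
gripper_width: 0.118
grasp_force: 58.3
5.1 [ 0.482  -0.0724  0.1367] yaw 0.4756785455257403 Ftool [-2.2035  5.925   5.6881] 0.11782427048496488 58.27189743518829
handle in tool [-0.0001 -0.0047  0.0317]
```

```bash
python3 -m crank '[[0,-0.0038,-0.00095,0,0,0,-0.02],[0,-0.0075,-0.00185,0,0,0,-0.04],[0,-0.0075,-0.00185,0,0,0,-0.04],[0,-0.0075,-0.00185,0,0,0,-0.04],[0,-0.0075,-0.00185,0,0,0,-0.04]]';python3 -m crank '[[0,-0.0038,-0.00095,0,0,0,-0.02],[0,0,0,0,0,0,0]]'; python3 st.py
python3 - <<'E'
from h import *
for c,(a,b) in {"top":(230,370),"side":(120,290)}.items():
    im,d=manip.grab_frame(c)
    x=im[a:a+110,b:b+110,::-1]
    globals()[c]=cv2.resize(x,(390,390),interpolation=cv2.INTER_CUBIC)
cv2.imwrite("pics/g2.png",np.hstack([top,side]))
E
```

```text
time: 5.72
tool_pos: [0.5094, -0.0934, 0.1363]
tool_rot: [-0.001, 0.147, 0.989, 0.001]
contact_force: [2.5, 3.5, -5.8]
gripper_width: 0.118
grasp_force: 58.3
time: 5.98
tool_pos: [0.5129, -0.0955, 0.1364]
tool_rot: [-0.001, 0.137, 0.991, 0.001]
contact_force: [3.5, 3.7, -7.2]
gripper_width: 0.117
grasp_force: 58.3
5.975 [ 0.5129 -0.0955  0.1364] yaw 0.27561686095187693 Ftool [-2.3483  4.5113  7.1539] 0.11682057331881181 58.27043652534485
handle in tool [0.0368 0.0093 0.0315]
```

View pics/g2.png

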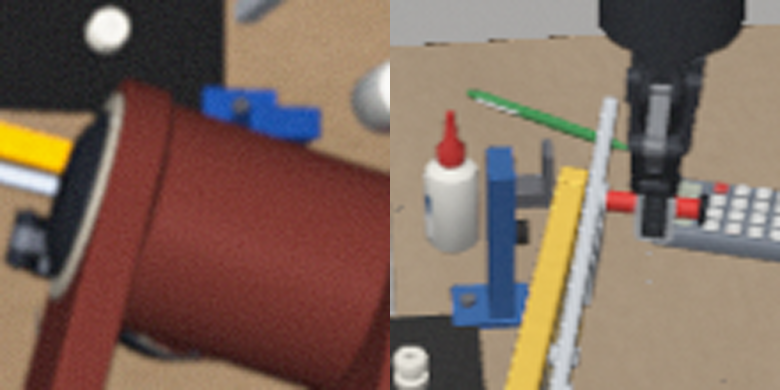

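The side view shows the bar raised and clear of the lip, with the buffer just behind it. Continuing slowly with force checks.

```bash
python3 -m crank '[[0,-0.0038,-0.00095,0,0,0,-0.02],[0,-0.0038,-0.00095,0,0,0,-0.02],[0,-0.0019,-0.0005,0,0,0,-0.01],[0,-0.0019,-0.0005,0,0,0,-0.01]]';python3 st.py;python3 -m crank '[[0,-0.0019,-0.0005,0,0,0,-0.01],[0,0,0,0,0,0,0]]'; python3 st.py
```

```text
time: 6.58
tool_pos: [0.5229, -0.1011, 0.1364]
tool_rot: [-0.001, 0.107, 0.994, 0.001]
contact_force: [2.9, 4.3, -6.1]
gripper_width: 0.114
grasp_force: 58.3
6.575 [ 0.5229 -0.1011  0.1364] yaw 0.21518473982335296 Ftool [-1.9696  4.825   6.1465] 0.11386020660782856 58.30123007297516
handle in tool [0.0471 0.0148 0.0315]
time: 6.82
tool_pos: [0.5248, -0.102, 0.1365]
tool_rot: [-0.001, 0.102, 0.995, 0.001]
contact_force: [2.8, 4.3, -5.5]
gripper_width: 0.115
grasp_force: 58.3
6.825 [ 0.5248 -0.102   0.1365] yaw 0.20531957258816141 Ftool [-1.8525  4.7869  5.5338] 0.11492795997057378 58.284369707107544
handle in tool [0.049  0.0158 0.0316]
```

```bash
cat > chk.py <<'E'
from h import *
import sys
s=manip.state();M=rot(s["tool_rot"]);F=M.T@s["contact_force"]
print("t %.2f yaw %.4f z %.4f F"%(s["time"],np.arctan2(M[0,1],M[1,1]),s["tool_pos"][2]),np.round(F,1),np.round(s["tool_pos"][:2],4))
sys.exit(abs(F[0]+2)>2.5)
E
c="python3 chk.py"; k="python3 -m crank"
$k '[[0,-0.0019,-0.0005,0,0,0,-0.01],[0,0,0,0,0,0,0]]'>/dev/null && $c && $k '[[0,-0.0019,-0.0005,0,0,0,-0.01],[0,0,0,0,0,0,0]]'>/dev/null && $c && $k '[[0,-0.0009,-0.00025,0,0,0,-0.005],[0,0,0,0,0,0,0]]'>/dev/null && $c && $k '[[0,-0.0009,-0.00025,0,0,0,-0.005],[0,0,0,0,0,0,0]]'>/dev/null && $c && $k '[[0,-0.0009,-0.00025,0,0,0,-0.005],[0,0,0,0,0,0,0]]'>/dev/null && $c && $k '[[0,-0.0009,-0.00025,0,0,0,-0.005],[0,0,0,0,0,0,0]]'>/dev/null && $c
```

```text
t 7.08 yaw 0.1952 z 0.1366 F [-1.   4.8  6.7] [ 0.5266 -0.103 ]False
```

```bash
sed -i 's/sys.exit(\(.*\))$/sys.exit(int(\1))/' chk.py
c="python3 chk.py"; k="python3 -m crank"
$k '[[0,-0.0019,-0.0005,0,0,0,-0.01],[0,0,0,0,0,0,0]]'>/dev/null && $c && $k '[[0,-0.0009,-0.00025,0,0,0,-0.005],[0,0,0,0,0,0,0]]'>/dev/null && $c && $k '[[0,-0.0009,-0.00025,0,0,0,-0.005],[0,0,0,0,0,0,0]]'>/dev/null && $c && $k '[[0,-0.0009,-0.00025,0,0,0,-0.005],[0,0,0,0,0,0,0]]'>/dev/null && $c && $k '[[0,-0.0009,-0.00025,0,0,0,-0.005],[0,0,0,0,0,0,0]]'>/dev/null && $c && $k '[[0,-0.0009,-0.00025,0,0,0,-0.005],[0,0,0,0,0,0,0]]'>/dev/null && $c && $k '[[0,-0.0009,-0.00025,0,0,0,-0.005],[0,0,0,0,0,0,0]]'>/dev/null && $c && $k '[[0,-0.0009,-0.00025,0,0,0,-0.005],[0,0,0,0,0,0,0]]'>/dev/null && $c
```

```text
t 7.33 yaw 0.1852 z 0.1366 F [-0.9  5.8  6.5] [ 0.5284 -0.1038]
t 7.58 yaw 0.1803 z 0.1366 F [-2.1  4.5  6.3] [ 0.5292 -0.1042]
t 7.83 yaw 0.1753 z 0.1366 F [-1.4  5.3  6.3] [ 0.53   -0.1046]
t 8.07 yaw 0.1703 z 0.1366 F [-2.2  4.3  6.4] [ 0.5309 -0.105 ]
t 8.32 yaw 0.1653 z 0.1366 F [-2.   5.4  6.9] [ 0.5318 -0.1054]
t 8.57 yaw 0.1604 z 0.1366 F [-2.5  5.8  6.5] [ 0.5326 -0.1058]
t 8.82 yaw 0.1553 z 0.1366 F [-1.4  5.8  6.6] [ 0.5334 -0.1061]
t 9.07 yaw 0.1503 z 0.1366 F [-1.2  4.8  6.1] [ 0.5343 -0.1065]
```

```bash
cat > chk.py <<'E'
from h import *
import sys
s=manip.state();M=rot(s["tool_rot"]);F=M.T@s["contact_force"];T=M.T@s["ft_torque"]
e=F[0]+.267*F[1]
print("t %.2f yaw %.4f z %.4f eff %.2f Tz %.3f F"%(s["time"],np.arctan2(M[0,1],M[1,1]),s["tool_pos"][2],e,T[2]),np.round(F,1),np.round(s["tool_pos"][:2],4))
sys.exit(int(e>2.))
E
c="python3 chk.py"; k="python3 -m crank"
$c && $k '[[0,-0.0009,-0.00025,0,0,0,-0.005],[0,0,0,0,0,0,0]]'>/dev/null && $c && $k '[[0,-0.0009,-0.00025,0,0,0,-0.005],[0,0,0,0,0,0,0]]'>/dev/null && $c && $k '[[0,-0.0009,-0.00025,0,0,0,-0.005],[0,0,0,0,0,0,0]]'>/dev/null && $c && $k '[[0,-0.0009,-0.00025,0,0,0,-0.005],[0,0,0,0,0,0,0]]'>/dev/null && $c && $k '[[0,-0.0009,-0.00025,0,0,0,-0.005],[0,0,0,0,0,0,0]]'>/dev/null && $c && $k '[[0,-0.0009,-0.00025,0,0,0,-0.005],[0,0,0,0,0,0,0]]'>/dev/null && $c && $k '[[0,-0.0009,-0.00025,0,0,0,-0.005],[0,0,0,0,0,0,0]]'>/dev/null && $c && $k '[[0,-0.0009,-0.00025,0,0,0,-0.005],[0,0,0,0,0,0,0]]'>/dev/null && $c
```

```text
t 9.07 yaw 0.1503 z 0.1366 eff 0.10 Tz 0.015 F [-1.2  4.8  6.1] [ 0.5343 -0.1065]
t 9.32 yaw 0.1453 z 0.1366 eff 0.43 Tz 0.007 F [-0.9  5.   6.6] [ 0.5351 -0.1069]
t 9.57 yaw 0.1404 z 0.1366 eff 0.49 Tz 0.004 F [-1.   5.4  6.5] [ 0.536  -0.1073]
t 9.82 yaw 0.1353 z 0.1366 eff -1.02 Tz 0.011 F [-2.4  5.1  7.3] [ 0.5368 -0.1077]
t 10.07 yaw 0.1303 z 0.1366 eff -1.26 Tz 0.017 F [-2.6  5.1  6. ] [ 0.5377 -0.108 ]
t 10.32 yaw 0.1253 z 0.1366 eff -0.92 Tz 0.050 F [-2.1  4.5  5.8] [ 0.5386 -0.1084]
t 10.57 yaw 0.1205 z 0.1365 eff -0.54 Tz 0.063 F [-1.9  4.9  5.4] [ 0.5393 -0.1087]
t 10.82 yaw 0.1156 z 0.1363 eff 1.17 Tz 0.102 F [-0.3  5.5  5.2] [ 0.5397 -0.1089]
t 11.07 yaw 0.1107 z 0.1359 eff 2.86 Tz 0.143 F [1.4 5.6 5.7] [ 0.54   -0.1091]
```

```bash
cat > chk.py <<'E'
from h import *
import sys
s=manip.state();M=rot(s["tool_rot"]);F=M.T@s["contact_force"];T=M.T@s["ft_torque"]
e=F[0]+.267*F[1]+.4;B=(e*.187+T[2])/.252
print("t %.2f yaw %.4f z %.4f e %.2f B %.2f Tz %.3f F"%(s["time"],np.arctan2(M[0,1],M[1,1]),s["tool_pos"][2],e,B,T[2]),np.round(F,1),np.round(s["tool_pos"][:2],4))
sys.exit(int(B>float(sys.argv[1])))
E
c="python3 chk.py 9"; k="python3 -m crank"
$c && $k '[[0,-0.001,0,0,0,0,0],[0,0,0,0,0,0,0]]'>/dev/null && $c && $k '[[0,-0.001,0,0,0,0,0],[0,0,0,0,0,0,0]]'>/dev/null && $c && $k '[[0,-0.001,0,0,0,0,0],[0,0,0,0,0,0,0]]'>/dev/null && $c && $k '[[0,-0.001,0,0,0,0,0],[0,0,0,0,0,0,0]]'>/dev/null && $c
```

```text
t 11.07 yaw 0.1107 z 0.1359 e 3.26 B 2.99 Tz 0.143 F [1.4 5.6 5.7] [ 0.54   -0.1091]
t 11.32 yaw 0.1106 z 0.1356 e 5.93 B 4.93 Tz 0.134 F [4.4 4.3 4.9] [ 0.5403 -0.1093]
t 11.57 yaw 0.1106 z 0.1352 e 6.63 B 5.28 Tz 0.090 F [5.2 4.  5.9] [ 0.5406 -0.1094]
t 11.82 yaw 0.1104 z 0.1348 e 8.53 B 6.72 Tz 0.099 F [7.2 3.4 4.7] [ 0.5409 -0.1096]
t 12.07 yaw 0.1104 z 0.1345 e 10.63 B 8.23 Tz 0.085 F [9.3 3.4 5. ] [ 0.5412 -0.1098]
```

```bash
c="python3 chk.py 11.9"; k="python3 -m crank"
$k '[[0,-0.001,0,0,0,0,0],[0,0,0,0,0,0,0]]'>/dev/null && $c && $k '[[0,-0.001,0,0,0,0,0],[0,0,0,0,0,0,0]]'>/dev/null && $c && $k '[[0,-0.001,0,0,0,0,0],[0,0,0,0,0,0,0]]'>/dev/null && $c;  $k '[[0,0,0,0,0,0,0],[0,0,0,0,0,0,0]]'>/dev/null && $c;$k '[[0,0,0,0,0,0,0],[0,0,0,0,0,0,0]]'>/dev/null && $c
```

```text
t 12.32 yaw 0.1103 z 0.1341 e 11.79 B 8.97 Tz 0.056 F [10.6  2.8  4.1] [ 0.5415 -0.1099]
t 12.57 yaw 0.1102 z 0.1337 e 13.97 B 10.44 Tz 0.020 F [13.1  1.7  4.6] [ 0.5418 -0.1101]
t 12.82 yaw 0.1101 z 0.1334 e 15.52 B 11.26 Tz -0.065 F [15.   0.4  4.6] [ 0.5421 -0.1102]
t 13.07 yaw 0.1101 z 0.1334 e 15.45 B 11.46 Tz -0.002 F [14.8  0.8  4.4] [ 0.542  -0.1102]
t 13.32 yaw 0.1101 z 0.1334 e 15.31 B 11.50 Tz 0.035 F [14.8  0.4  4.6] [ 0.5421 -0.1102]
```

```bash
c="python3 chk.py 14"; k="python3 -m crank"
$k '[[0,-0.0009,0,0,0,0,0],[0,0,0,0,0,0,0],[0,0,0,0,0,0,0]]'>/dev/null && $c &&  $k '[[0,0,-0.0008,0.004,0,0,0],[0,0,0,0,0,0,0]]'>/dev/null && $c
```

```text
t 13.70 yaw 0.1101 z 0.1331 e 17.05 B 12.57 Tz -0.021 F [16.6  0.   4. ] [ 0.5424 -0.1104]
t 13.95 yaw 0.1102 z 0.1290 e 18.73 B 13.89 Tz -0.002 F [18.3  0.2  4.1] [ 0.5422 -0.111 ]
```

```bash
c="python3 chk.py 14.3"; k="python3 -m crank"
$k '[[0,0,0,0,0,0,0],[0,0,0,0,0,0,0]]'>/dev/null && $c &&  $k '[[0,0.0003,-0.0007,0.004,0,0,0],[0,0,0,0,0,0,0]]'>/dev/null && $c
```

```text
t 14.20 yaw 0.1101 z 0.1291 e 17.91 B 13.16 Tz -0.032 F [17.3  0.6  4.2] [ 0.5423 -0.111 ]
t 14.45 yaw 0.1103 z 0.1253 e 17.47 B 12.61 Tz -0.090 F [16.7  1.3  2.4] [ 0.5421 -0.1115]
```

```bash
c="python3 chk.py 14.3"; k="python3 -m crank"
$k '[[0,-0.0003,-0.0006,0.004,0,0,0],[0,0,0,0,0,0,0]]'>/dev/null && $c &&  $k '[[0,0,-0.0005,0.004,0,0,0],[0,0,0,0,0,0,0]]'>/dev/null && $c
```

```text
t 14.70 yaw 0.1102 z 0.1214 e 17.63 B 12.82 Tz -0.066 F [17.   0.7  0.9] [ 0.5422 -0.112 ]
t 14.95 yaw 0.1104 z 0.1176 e 18.19 B 13.21 Tz -0.073 F [17.4  1.5  0.4] [ 0.5423 -0.1123]
```

```bash
c="python3 chk.py 14.3"; k="python3 -m crank"
$k '[[0,0,-0.0004,0.004,0,0,0],[0,0,0,0,0,0,0]]'>/dev/null && $c &&  $k '[[0,0,-0.0002,0.003,0,0,0],[0,0,0,0,0,0,0]]'>/dev/null && $c
python3 - <<'E'
from h import *
im,d=manip.grab_frame("side");cv2.imwrite("pics/g3.png",cv2.resize(im[120:230,270:400,::-1],(780,585),interpolation=cv2.INTER_CUBIC))
E
```

```text
t 15.20 yaw 0.1104 z 0.1139 e 19.05 B 13.99 Tz -0.038 F [18.2  1.8 -0.5] [ 0.5423 -0.1125]
t 15.45 yaw 0.1105 z 0.1111 e 19.25 B 14.08 Tz -0.052 F [18.6  0.9 -0.6] [ 0.5423 -0.1126]
```

View pics/g3.png

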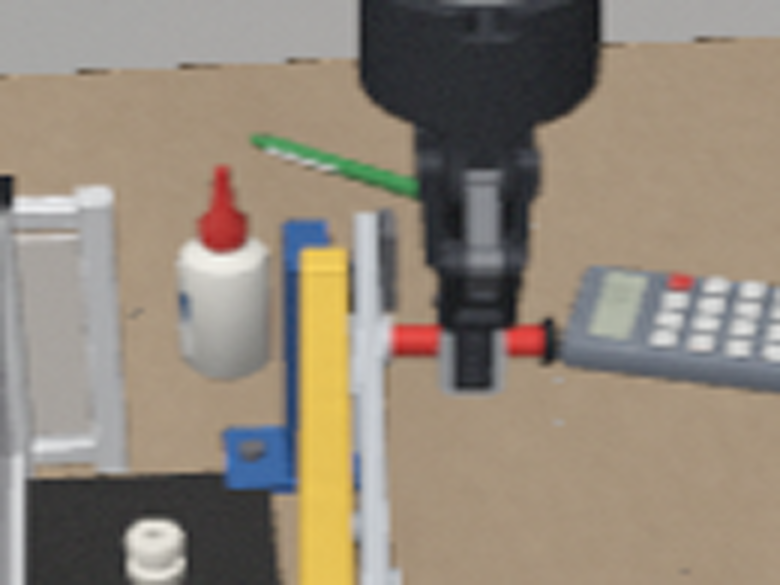

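The bar (grey, at about 367,300) now lies behind the dark lip (387,260), nearly down. Lowering it the rest of the way.

```bash
c="python3 chk.py 14.8"; k="python3 -m crank"
$k '[[0,0.0004,0,0.003,0,0,0],[0,0,0,0,0,0,0]]'>/dev/null && $c &&  $k '[[0,0,0,0.002,0,0,0],[0,0,0,0,0,0,0]]'>/dev/null && $c
```

```text
t 15.75 yaw 0.1102 z 0.1080 e 17.14 B 12.52 Tz -0.049 F [16.   3.   0.7] [ 0.5422 -0.1127]
t 16.00 yaw 0.1100 z 0.1079 e 21.66 B 16.01 Tz -0.014 F [20.5  2.7 -7.4] [ 0.5427 -0.1129]
```

```bash
python3 -m crank '[[0,0.0005,0,-0.0012,0,0,0],[0,0,0,0,0,0,0]]'>/dev/null; python3 chk.py 15
```

```text
t 16.25 yaw 0.1102 z 0.1080 e 17.16 B 12.57 Tz -0.041 F [16.1  2.6 -1.9] [ 0.5422 -0.1127]
```

Bar is seated on its peg. Easing the push so the lip takes the load.

```bash
c="python3 chk.py 15"; k="python3 -m crank"
$k '[[0,0.0015,0,0.0005,0,0,0],[0,0,0,0,0,0,0]]'>/dev/null; $c; $k '[[0,0.0015,0,0.0005,0,0,0],[0,0,0,0,0,0,0]]'>/dev/null ; $c; $k '[[0,0.0015,0,0.0004,0,0,0],[0,0,0,0,0,0,0]]'>/dev/null ; $c
```

```text
t 16.50 yaw 0.1103 z 0.1080 e 13.10 B 9.67 Tz -0.013 F [11.8  3.2  0.7] [ 0.5421 -0.1127]
t 16.75 yaw 0.1104 z 0.1080 e 9.45 B 6.92 Tz -0.022 F [8.2 3.3 1.2] [ 0.542  -0.1127]
t 17.00 yaw 0.1105 z 0.1081 e 5.43 B 3.80 Tz -0.060 F [3.7 5.  5.2] [ 0.5419 -0.1127]
```

```bash
c="python3 chk.py 15"; k="python3 -m crank"
$k '[[0,0.0012,0,0.0015,0,0,0],[0,0,0,0,0,0,0]]'>/dev/null; $c; $k '[[0.12,0,0,0,0,0,0],[0.2,0,0,0,0,0,0],[0.3,0,0,0,0,0,0],[0.5,0,0,0,0,0,0],[0.6,0,0,0,0,0,0]]' >/dev/null; $c
python3 - <<'E'
from h import *
im,d=manip.grab_frame("side");cv2.imwrite("pics/g4.png",cv2.resize(im[120:230,270:400,::-1],(780,585),interpolation=cv2.INTER_CUBIC))
E
```

```text
t 17.25 yaw 0.1105 z 0.1080 e 4.86 B 3.28 Tz -0.083 F [3.1 5.  0.1] [ 0.5419 -0.1127]
t 17.88 yaw 0.1110 z 0.1085 e 0.57 B 0.61 Tz 0.048 F [ 0.3 -0.5  0.5] [ 0.5429 -0.1139]
```

View pics/g4.png

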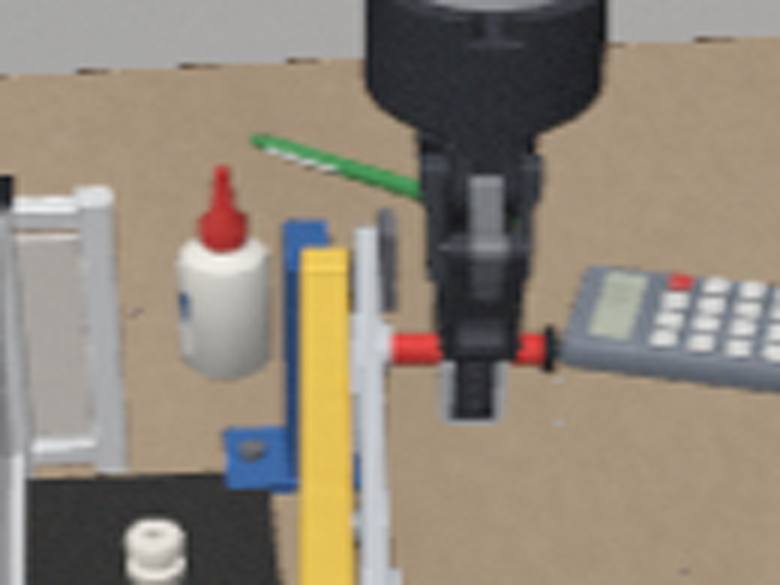

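The gate stays shut, with the bar down behind the lip and the rod free between the open pads. Retreating straight up and checking again.

```bash
python3 -m crank '[[0.7,0,0,-0.02,0,0,0],[0.7,0,0,-0.03,0,0,0],[0.7,0,0,-0.05,0,0,0],[0.7,0,0,-0.05,0,0,0],[0.7,0,0,0,0,0,0]]' |tail -3; python3 -m crank '[[0.7,0,0,0,0,0,0],[0.7,0,0,0,0,0,0]]' >/dev/null
python3 - <<'E'
from h import *
np.set_printoptions(precision=4,suppress=True)
im,d=manip.grab_frame("side");cv2.imwrite("pics/g5.png",cv2.resize(im[120:230,270:400,::-1],(780,585),interpolation=cv2.INTER_CUBIC))
for n in("bar_handle","bar_tip","bar_pivot"):
    for r in manip.mark_of("side",n)[:1]: print(n,r["conf"],onz("side",*r["centre"],.105))
E
```

```text
contact_force: [-0.4, 0.3, 0.5]
gripper_width: 0.701
grasp_force: 0.0
bar_handle 0.8 [ 0.5486 -0.112   0.105 ]
bar_tip 0.79 [ 0.5718 -0.1868  0.105 ]
bar_pivot 0.96 [0.5928 0.0187 0.105 ]
```

View pics/g5.png

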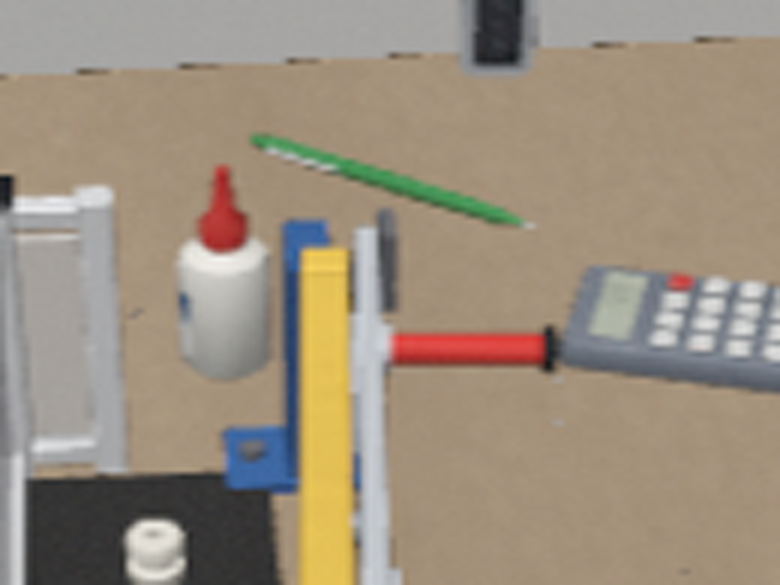

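The gate is latched, with the bar (367,300) behind the lip (387,260), and the gripper is clear. Handing in.

```bash
python3 -c "
from plant import manip
print(manip.job_done())"
```

```text
the job is handed in; nothing more can be done
None
```

The gate is shut and latched with the bar down behind the keeper's lip, the gripper is clear and the job is handed in; the push briefly read about 21 N at the handle (roughly 16 N estimated on the buffer) as the bar seated, and no verdict came back.

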